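# Drop the middle flip stop and butt the work against it

## Task

Make the rail ready for the next cut: touch the middle one of the three flip stops from behind with your fingertips so that it tips forward and drops down in front of the rail, while the other two stay flipped up and the orange clamp levers are left alone. Then push the pine offcut to the left along the wooden strip by its right-hand end until its other end rests squarely against that stop, gently enough not to shift the clamped stop. Nothing is to be gripped or lifted, and everything else on the table stays where it is.

Things in the scene. Friction and masses are not known exactly. Their poses are not given: they have to be found in the camera images.
- flip_stop: aluminium rail fixed on the table, 468 mm long, 30 mm high, carrying three identical flip stops (left, middle, right). Origin: table level, mid length; x back, away from the robot (rail x = -6 to 38 mm), y along the rail to the left, z up. A pale wooden strip 11 mm high runs along its front foot; the work slides along the strip's front face, at x = -20 mm.
- middle_face (a point): on the middle stop's finger: the centre of the face that looks to the right (-y of the rail), against which the work is to rest when the finger is down (20 mm above the table then). The finger is 14 mm wide along the rail.
- offcut_pine: the pine offcut to be pushed: pale planed block, 58 (x) x 145 (y) x 38 mm (z), about 0.1 to 0.25 kg. Origin: centre of its underside; its y axis runs along the rail to the left. It starts lying along the strip, its leading (+y) end 75 to 180 mm to the right of the middle stop; on its way it passes under the raised right stop.
- pine_end (a point): centre of the pine offcut's leading (+y) end face, 19 mm above its underside
- left_finger (a joint): left stop: L-shaped steel finger, rad, hinged along the rail at left_hub. 0 = down: its foot hangs before the strip (rail x = -42 to -32 mm) to the table and stops the work. 2.3 = up, lying back by its own weight, balance point about 2.0; below 1.8 it falls forward and down by itself. Almost no force is needed: touch it high on its back and push toward the robot, about 35 to 60 mm at the tip.
- left_tip (a point): end of the left finger's foot, on its outer face (the back face when up), mid width: the highest point, 0.12 m above the table, when the finger is up; the back face slopes from there down and away from the robot to 0.08 m height, 40 mm further back
- left_lever_end (a point): grip end of the left stop's orange clamp lever, which turns about a vertical pin 26 mm to the right of its finger and starts pointing back, away from the robot; it reaches 93 mm height and 70 mm behind the rail's origin line. To be left alone.
- left_hub (a point): on the left stop's carriage: the middle of its finger's hinge pin, 52 mm above the table. The carriage (60 mm long, top 44 mm high, hinge lugs to 60 mm) is clamped on the rail and slips only under more than about 40 N.
- middle_finger (a joint): middle stop: L-shaped steel finger, rad, hinged along the rail at middle_hub. 0 = down: its foot hangs before the strip (rail x = -42 to -32 mm) to the table and stops the work. 2.3 = up, lying back by its own weight, balance point about 2.0; below 1.8 it falls forward and down by itself. Almost no force is needed: touch it high on its back and push toward the robot, about 35 to 60 mm at the tip.
- middle_tip (a point): end of the middle finger's foot, on its outer face (the back face when up), mid width: the highest point, 0.12 m above the table, when the finger is up; the back face slopes from there down and away from the robot to 0.08 m height, 40 mm further back
- middle_lever_end (a point): grip end of the middle stop's orange clamp lever, which turns about a vertical pin 26 mm to the right of its finger and starts pointing back, away from the robot; it reaches 93 mm height and 70 mm behind the rail's origin line. To be left alone.
- middle_hub (a point): on the middle stop's carriage: the middle of its finger's hinge pin, 52 mm above the table. The carriage (60 mm long, top 44 mm high, hinge lugs to 60 mm) is clamped on the rail and slips only under more than about 40 N.
- right_finger (a joint): right stop: L-shaped steel finger, rad, hinged along the rail at right_hub. 0 = down: its foot hangs before the strip (rail x = -42 to -32 mm) to the table and stops the work. 2.3 = up, lying back by its own weight, balance point about 2.0; below 1.8 it falls forward and down by itself. Almost no force is needed: touch it high on its back and push toward the robot, about 35 to 60 mm at the tip.
- right_tip (a point): end of the right finger's foot, on its outer face (the back face when up), mid width: the highest point, 0.12 m above the table, when the finger is up; the back face slopes from there down and away from the robot to 0.08 m height, 40 mm further back
- right_lever_end (a point): grip end of the right stop's orange clamp lever, which turns about a vertical pin 26 mm to the right of its finger and starts pointing back, away from the robot; it reaches 93 mm height and 70 mm behind the rail's origin line. To be left alone.
- right_hub (a point): on the right stop's carriage: the middle of its finger's hinge pin, 52 mm above the table. The carriage (60 mm long, top 44 mm high, hinge lugs to 60 mm) is clamped on the rail and slips only under more than about 40 N.
- offcut_oak: bystander: dark oak offcut 32 x 82 x 22 mm lying along the strip, left of the middle stop. Origin: centre of its underside
- offcut_rail: bystander: beech rail end with a tenon, 45 x 138 x 45 mm, behind the rail. Origin: centre of its underside
- test_piece: bystander: flat board with four holes, 70 x 110 x 19 mm, behind the rail. Origin: centre of its underside
- try_square: bystander: try square, 105 x 164 x 19 mm, at the front left of the table. Origin: centre of its underside
- carpenter_pencil: bystander: flat pencil 13 x 176 x 8 mm at the front edge of the table. Origin: centre of its underside
- dust_brush: bystander: dust brush, 49 x 200 x 20 mm, at the front edge of the table. Origin: centre of its underside
- tape_measure: bystander: tape measure, 72 x 86 x 34 mm, behind the rail. Origin: centre of its underside

How it is judged (in metres and radians):
On the way, in this order (a step that is already met when the one before it is completed fails the run):
1. the middle stop is down, the other two are up (value of joint middle_finger below 0.1 rad and value of joint each of left_finger, right_finger above 2.05 rad), for 0.2 s.
2. the pine offcut rests against the middle stop (y of pine_end in the frame of middle_face above -0.003 m), for 0.2 s.
At the end, for the whole second after the job is handed in: The middle stop is fully down (within 0.1 rad), the left and right stops still lie back past their balance point, and the pine offcut lies flat and still on the table along the strip (side within 7 mm of it, square within 0.05 rad) with its end within 3 mm of the middle stop's face (all of step 1 and y of pine_end in the frame of middle_face between -0.003 and 0.002 m and x of offcut_pine in the frame of flip_stop between -0.056 and -0.046 m and angle between the y axis of offcut_pine and the y axis of flip_stop, either way round below 0.05 rad and height (world z) of offcut_pine below 0.003 m and angle between offcut_pine's own z axis and vertical below 0.05 rad and linear speed of offcut_pine below 0.01 m/s); the robot touches nothing.
It fails at once if the pine offcut is pushed along before the middle stop is down (distance of offcut_pine from where it was at the start of the episode above 0.015 m and value of joint middle_finger above 0.3 rad).
It fails at once if the left or right stop is tipped forward (value of joint any of left_finger, right_finger below 2.05 rad).
It fails at once if a clamp lever is turned (its end moves more than 10 mm) or a clamped stop is shifted along the rail by more than 2 mm (distance of any of left_lever_end, middle_lever_end, right_lever_end from where it was at the start of the episode above 0.01 m or distance of any of left_hub, middle_hub, right_hub from where it was at the start of the episode above 0.002 m).
It fails at once if the pine offcut is lifted or tipped (height (world z) of offcut_pine above 0.008 m or angle between offcut_pine's own z axis and vertical above 0.15 rad).
It fails at once if another offcut or tool is moved by more than 10 mm (distance of any of offcut_oak, offcut_rail, test_piece, try_square, carpenter_pencil, dust_brush, tape_measure from where it was at the start of the episode above 0.01 m).
It also fails if it takes over 53 s, if anything falls off the work surface, if the arm or the gripper's body presses on something with over 40 N, if the wrist force passes 120 N, or if a joint passes its speed limit or range.

## Robot

A 7-joint arm with a two-finger parallel gripper is mounted at the origin on a cart in front of the work surface, level with it; the furniture and walls round the work are solid. World frame = base frame: x ahead of the robot, y to its left, z up, the work surface at z = 0. Lengths are in mm, angles in rad, forces in N, time in s.
With the tool pointing down it reaches from about 400 to 875 mm from the base axis. Payload 4.4 kg.
Tool frame: the origin (TCP) lies where the fingers leave the gripper's body, on its centre line; the fingertips stand 73 mm ahead of it and the grasp point (between the pads) lies 54 mm ahead of it; z points along the fingers, y is the line along which they close (so a half turn about z gives the same grasp; the last joint's range is limited). The gripper opens to 85 mm and grips with 20 to 120 N. Pads are 22 mm wide; open, the fingers measure 114 mm over their backs; the gripper's body (76 mm by 85 mm) begins 54 mm behind the grasp point. The pads swing forward as they close: fully open they stand 13 mm farther back than shut.
Start: joints at [1.112, 0.628, 0.038, 1.517, -0.027, 0.996, -0.02], TCP at [248.83, -600.5, 303.913] pointing down, gripper open.
Joint ranges: [-3.06, 3.06], [-0.37, 2.12], [-1.25, 1.32], [0.18, 2.47], [-1.1, 4.24], [0.23, 1.98], [-2.94, 2.94]. Speed limits (rad/s): [2.57, 2.57, 3.14, 3.14, 3.14, 3.14, 3.14].

## Interface

Orientations are given as [roll, pitch, yaw] about the fixed x, y, z axes, in that order (R = Rz(yaw) Ry(pitch) Rx(roll)).
In Python, from cell import ctrl gives the robot as it stands.
- The arm moves only by the tool send_rows, never from a script. Its argument "rows" is a list that holds one entry, the list of rows, each a list of 6 numbers: the shift along the tool's x, y, z in cm, then the turn, a rotation vector about the tool's x, y, z in rad. In form: [[[tx, ty, tz, wx, wy, wz], ...]]. A call has 1 to 10 rows; each row is the pose to reach, as a shift and turn from the pose commanded when the call began, along the tool's axes at that moment; what a row does not reach only later rows make up. A row lasts 1/10 s, in which the tool goes at most 50 mm and 8.59 degrees, less where a joint would pass 70% of its speed; a pose out of reach is approached as far as the arm can. A call with a gripper value outside its range is refused whole. "grip" is the closure in counts, from 0 (fully open) to 255 (shut), set as the call begins (left out, the last holds). The fingers move at their own pace and stop on an object; the grip force is fixed at half the most. Time passes only in rows, so rows that repeat a pose let the fingers close. It gives the time, the measured TCP pose, the force, the opening and the grip force at its end, in the units of the state.
- ctrl.read_state(): the state, without advancing time (a new reading comes with each control period).
- ctrl.get_image(name): name is "scene" or "side" or "wrist"; returns a dict with "pixels" (420x560x3 uint8, red, green, blue), "fx", "fy", "cx", "cy" (pixels), "extrinsics" (4x4, takes a point from camera to world coordinates); the wrist camera has in their place "mount" (4x4, takes a point from camera to tool coordinates, whose origin is the TCP and whose axes are the flange's). Camera axes: x right, y up, looking along -z (the intrinsics and any distortion apply to the point x, -y, -z); pixel columns grow to the right and rows downward; lengths in mm; the calibration is good to about 2 mm. A picture is of the moment at which its call begins: read the wrist's pose just before it. There is no depth.
- ctrl.finish_job(): hands the job in; it is judged then, once.
The state is a dict: "clock": time; "qpos": joint angles; "qd": joint speeds; "tau": joint torques, N m; "eef_pos": TCP position; "tool_rot": TCP orientation; "force": force on the tool from outside, world axes, zero at the start; "torque": the same for the moment, N m; "width": finger opening in mm; "gripper_force": force on a finger pad.
Only numpy, scipy, OpenCV 4.12 (cv2) and the standard library are available. Lean on these libraries where they do the work, as an engineer would, in place of code of your own. Each camera call takes 0.05 s, during which the arm holds its last target. There are 200 camera calls.

## Working session

There is one attempt and no reset: what is moved stays moved. The work goes in short steps, Python scripts to look and compute and a tool call to move; the robot and the scene stay as the last step left them, time stands still between calls to the robot, and variables do not carry over. Pictures are saved under pics/ and viewed, at most 10 in all, crops included, and the job is handed in when it is done.

Besides the shell and the picture viewer there is one more tool, called after "Request:" by a JSON object that holds its "api" and its "payload". send_rows: Moves the arm, as the interface text tells. Its arguments: {"type":"object","properties":{"rows":{"type":"array","items":{"type":"array","items":{"type":"array","items":{"type":"number"}}}},"grip":{"type":"number"}},"required":["rows"]}

```bash
mkdir -p pics
cat > h.py <<'E'
import numpy as np, cv2
from cell import ctrl
def snap(n,f):
    s=ctrl.read_state(); im=ctrl.get_image(n); cv2.imwrite('pics/'+f,cv2.cvtColor(im['pixels'],cv2.COLOR_RGB2BGR)); np.save('pics/'+f+'.npy',{**im,'state':s},allow_pickle=True); return im
def ray(im,u,v):
    E=np.array(im['extrinsics']); d=E[:3,:3]@np.array([(u-im['cx'])/im['fx'],-(v-im['cy'])/im['fy'],-1]); return E[:3,3],d
def onz(im,u,v,z):
    o,d=ray(im,u,v); return o+d*(z-o[2])/d[2]
def load(f): return np.load('pics/'+f+'.npy',allow_pickle=True).item()
def proj(im,p):
    E=np.array(im['extrinsics']); c=E[:3,:3].T@(np.array(p)-E[:3,3]); return im['cx']+im['fx']*c[0]/-c[2], im['cy']-im['fy']*c[1]/-c[2]
E
python3 - <<'E'
from h import *
for n in('scene','side'):
    im=snap(n,n+'0.png'); print(n,im['fx'],im['cx'],im['cy'],np.round(im['extrinsics'],3).tolist(),[k for k in im])
print(ctrl.read_state())
E
```

```text
scene 470.1207758886233 269.93900863952035 205.06023283844368 [[0.114, -0.788, 0.605, 1193.529], [0.993, 0.098, -0.06, 83.029], [-0.012, 0.608, 0.794, 907.733], [0.0, 0.0, 0.0, 1.0]] ['pixels', 'fx', 'fy', 'cx', 'cy', 'extrinsics']
side 423.32926071508604 278.89803720616953 202.535760468205 [[0.962, 0.187, -0.198, 385.414], [-0.272, 0.603, -0.75, -536.607], [-0.021, 0.775, 0.631, 652.691], [0.0, 0.0, 0.0, 1.0]] ['pixels', 'fx', 'fy', 'cx', 'cy', 'extrinsics']
{'clock': 0.1, 'qpos': array([ 1.11217244,  0.62928466,  0.03847983,  1.51826389, -0.0269986 ,
        0.99627771, -0.01999138]), 'qd': array([ 0.00050191, -0.00375434,  0.00017296, -0.0035345 ,  0.00053771,
       -0.0003378 ,  0.00116739]), 'tau': array([ 1.99855982e-03, -5.64532614e+01,  1.23058219e+00, -1.93971008e+01,
        1.14058345e-02,  5.56226500e-03,  1.83317451e-05]), 'eef_pos': array([ 248.66669671, -600.08982056,  303.06277862]), 'tool_rot': array([-3.13987849e+00,  4.04872586e-05,  3.92805029e-01]), 'force': array([-0.22013639,  0.43308744, -0.46136767]), 'torque': array([ 0.04540973, -0.04787735, -0.0301112 ]), 'gripper_force': 0.0, 'width': 85.3809699578687}
```

View pics/scene0.png

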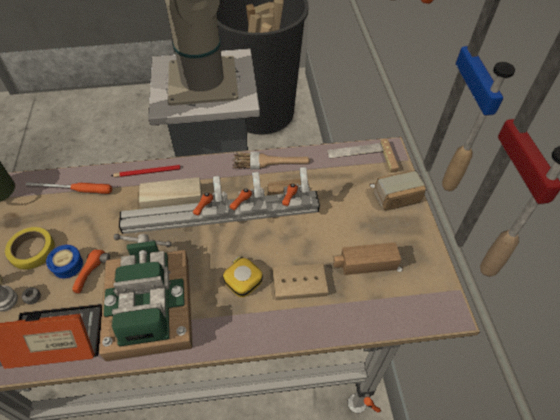

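View pics/side0.png

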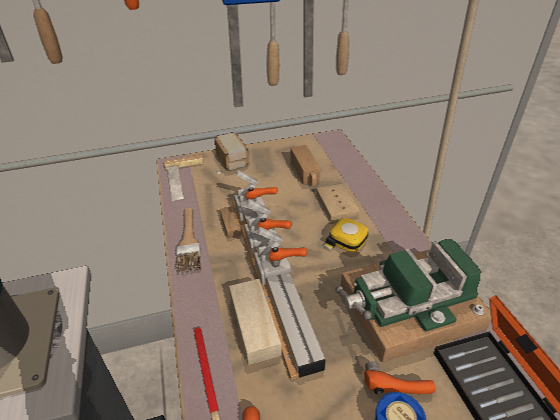

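The scene shows pine (140–200, 190), raised fingers at u≈218/257/304 and v≈183, and levers at (203,205), (240,199) and (290,195). The side view shows the same from the right. I'll take enlarged crops next.

Run:
```python
import cv2,numpy as np
a=cv2.imread('pics/scene0.png')[160:240,110:330]; b=cv2.imread('pics/side0.png')[160:390,210:340]
A=cv2.resize(a,(800,291),interpolation=cv2.INTER_CUBIC)
cv2.imwrite('pics/ca.png',A)
cv2.imwrite('pics/cb.png',cv2.rotate(cv2.resize(b,None,fx=3.4,fy=3.4*.76,interpolation=cv2.INTER_CUBIC),cv2.ROTATE_90_CLOCKWISE)) if 0 else cv2.imwrite('pics/cb.png',cv2.resize(b,None,fx=2.6,fy=2.6,interpolation=cv2.INTER_CUBIC))
```

```text
(no output)
```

View pics/ca.png

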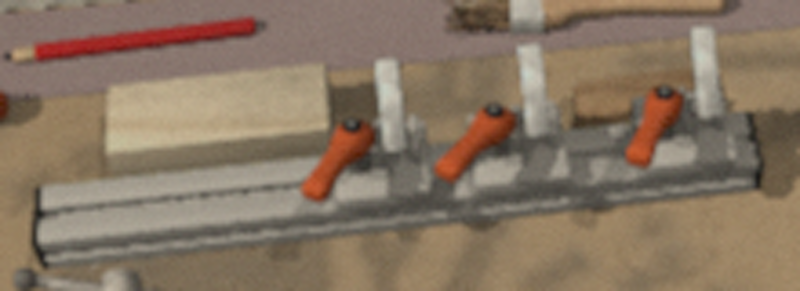

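View pics/cb.png

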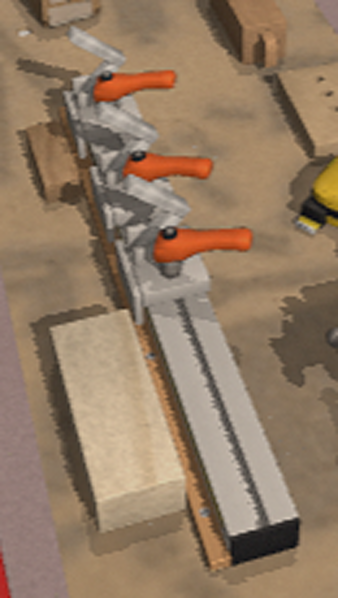

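The crop shows finger tips (scene crop) at right (388,60), middle (529,46), left (704,28), and the rail ends at u 38..755. The side crop shows pine top corners at (52,325), (130,308), (185,480) and (98,527).

Run:
```python
from h import *
S=load('scene0.png');D=load('side0.png')
s=lambda u,v:(110+u/3.636-.36,160+v/3.636-.36)
d=lambda u,v:(210+u/2.6-.3,160+v/2.6-.3)
pr=lambda n,p:print(n,np.round(p,1))
for n,p,z in[('R tip',(388,60),120),('M tip',(529,46),120),('L tip',(704,28),120),('rail r topfront',(40,187),30),('r topback',(38,236),30),('r botback',(45,265),0),('l topfront',(750,115),30),('l topback',(756,160),30),('l botback',(760,187),0),
 ('pine bk r',(107,155),38),('pine bk l',(328,133),38),('pine fr l',(324,66),38),('pine fr r',(108,87),38),('levM',(447,170),88),('levR',(314,190),88),('levL',(637,157),88)]: pr('S '+n,onz(S,*s(*p),z))
for n,p,z in[('pine lf',(52,325),38),('pine lb',(130,308),38),('pine rb',(185,480),38),('pine rf',(98,527),38),('rail r topfront',(230,534),30),('r topback',(298,517),30),('strip r',(212,570),0),('levR',(248,240),88),('levM',(208,168),88),('levL',(172,80),88)]: pr('D '+n,onz(D,*d(*p),z))
```

```text
S R tip [498.   33.9 120. ]
S M tip [497.4 120.4 120. ]
S L tip [496.1 229.2 120. ]
S rail r topfront [ 498.9 -199.3   30. ]
S r topback [ 537.9 -197.5   30. ]
S r botback [ 539.2 -200.8    0. ]
S l topfront [496.4 263.9  30. ]
S l topback [533.9 261.2  30. ]
S l botback [533.9 266.    0. ]
S pine bk r [ 484.3 -155.5   38. ]
S pine bk l [483.7 -13.   38. ]
S pine fr l [425.6 -14.3  38. ]
S pine fr r [ 426.2 -158.    38. ]
S levM [562.1  63.3  88. ]
S levR [567.3 -16.8  88. ]
S levL [566.4 178.4  88. ]
D pine lf [424.8 -12.5  38. ]
D pine lb [482.2 -13.2  38. ]
D pine rb [ 481.9 -159.4   38. ]
D pine rf [ 422.6 -175.1   38. ]
D rail r topfront [ 499.3 -197.7   30. ]
D r topback [ 542.8 -198.9   30. ]
D strip r [ 486.7 -201.2    0. ]
D levR [569.5 -19.1  88. ]
D levM [564.5  62.1  88. ]
D levL [567.6 176.7  88. ]
```

Request:
{"api": "send_rows", "payload": {"rows": [[[56.3, -54.6, 2, 0, 0, -1.178], [56.3, -54.6, 2, 0, 0, -1.178], [56.3, -54.6, 2, 0, 0, -1.178], [56.3, -54.6, 2, 0, 0, -1.178], [56.3, -54.6, 2, 0, 0, -1.178], [56.3, -54.6, 2, 0, 0, -1.178], [56.3, -54.6, 2, 0, 0, -1.178], [56.3, -54.6, 2, 0, 0, -1.178], [56.3, -54.6, 2, 0, 0, -1.178], [56.3, -54.6, 2, 0, 0, -1.178]]], "grip": 255}}

```text
clock: 1.1
eef_pos: [447.4, -140.0, 291.0]
tool_rot: [-3.141, -0.0, 1.57]
force: [0.6, -0.9, 0.8]
width: -0.0
gripper_force: 0.0
```

Request:
{"api": "send_rows", "payload": {"rows": [[[26, 11.3, 4, 0, 0, 0], [26, 11.3, 4, 0, 0, 0], [26, 11.3, 4, 0, 0, 0], [26, 11.3, 4, 0, 0, 0], [26, 11.3, 4, 0, 0, 0], [26, 11.3, 4, 0, 0, 0], [26, 11.3, 4, 0, 0, 0], [26, 11.3, 4, 0, 0, 0]]]}}

```text
clock: 1.9
eef_pos: [559.7, 119.0, 250.4]
tool_rot: [-3.14, 0.001, 1.573]
force: [-0.5, -1.3, 0.4]
width: -0.3
gripper_force: 0.0
```

Run:
```python
from h import *
im=snap('wrist','w1.png'); s=ctrl.read_state(); print(s['eef_pos'],s['tool_rot'],np.round(im['mount'],3).tolist(),im['fx'],im['cx'],im['cy'])
```

```text
[559.63388418 117.5076255  250.64594833] [-3.14012978e+00  1.28962621e-03  1.57060861e+00] [[0.001, 0.961, 0.278, 71.861], [1.0, -0.001, -0.001, 0.996], [-0.001, 0.278, -0.961, -69.536], [0.0, 0.0, 0.0, 1.0]] 328.9264284323557 280.34300467189513 208.57323560656684
```

View pics/w1.png

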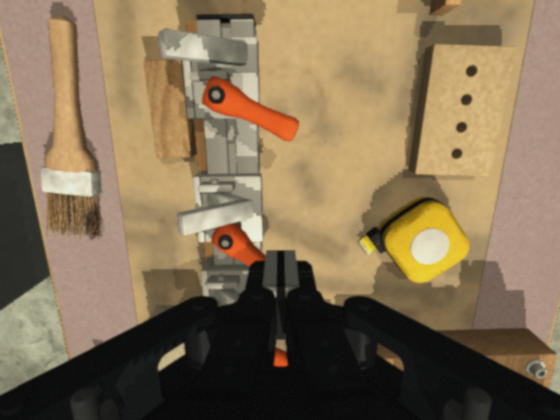

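The wrist view shows the middle finger from its tip (181,222) to its rear end (252,207), the middle lever pin at (227,241), and the left finger tip at (160,43). The fingertips are behind it.

```bash
cat >> h.py <<'E'
from scipy.spatial.transform import Rotation as Ro
def wr(f):
    im=load(f); s=im['state']; T=np.eye(4); T[:3,:3]=Ro.from_euler('xyz',s['tool_rot']).as_matrix(); T[:3,3]=s['eef_pos']; im['extrinsics']=T@np.array(im['mount']); return im
E
python3 - <<'E'
from h import *
W=wr('w1.png')
for p,z in[((181,222),120),((252,207),80),((160,43),120),((227,241),88),((216,95),88),((292,130),88)]: print(p,onz(W,*p,z).round(1))
E
```

```text
(181, 222) [497.1 123.9 120. ]
(252, 207) [539.2 122.6  80. ]
(160, 43) [493.9 228.  120. ]
(227, 241) [520.4  98.1  88. ]
(216, 95) [517.5 202.5  88. ]
(292, 130) [568.5 180.   88. ]
```

Request:
{"api": "send_rows", "payload": {"rows": [[[0.35, 0, 4, 0, 0, 0], [0.35, 0, 7.7, 0, 0, 0], [0.35, 0, 7.7, 0, 0, 0], [0.35, -1.5, 7.7, 0, 0, 0], [0.35, -3, 7.7, 0, 0, 0], [0.35, -4, 7.7, 0, 0, 0], [0.35, -5, 7.7, 0, 0, 0], [0.35, -6, 7.7, 0, 0, 0], [0.35, -7, 7.7, 0, 0, 0], [0.35, -8, 7.7, 0, 0, 0]]]}}

```text
clock: 2.95
eef_pos: [479.8, 121.6, 174.8]
tool_rot: [3.14, -0.0, 1.57]
force: [-0.1, 0.1, 0.4]
width: 0.2
gripper_force: 0.0
```

Request:
{"api": "send_rows", "payload": {"rows": [[[0, -0.5, 0, 0, 0, 0], [0, -0.5, 0, 0, 0, 0], [0, -0.5, 0, 0, 0, 0], [0, 0, -7, 0, 0, 0], [0, 0, -10, 0, 0, 0], [0, 0, -10, 0, 0, 0]]]}}

```text
clock: 3.55
eef_pos: [484.0, 123.2, 279.6]
tool_rot: [3.13, -0.004, 1.57]
force: [1.4, 0.5, 0.1]
width: 0.0
gripper_force: 0.0
```

Run:
```python
from h import *
im=snap('wrist','w2.png'); s=ctrl.read_state(); print(s['eef_pos'],s['tool_rot'],s['force'])
snap('scene','s2.png')
```

```text
[482.48347372 122.45789529 277.12578448] [ 3.13428615e+00 -2.17713364e-03  1.57002748e+00] [-0.00512318  0.0956255  -0.04523213]
```

View pics/w2.png

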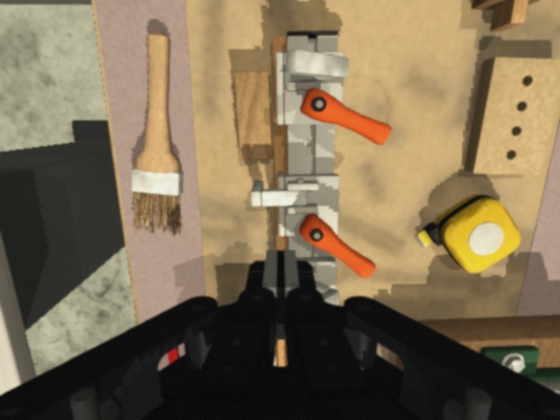

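The middle finger is down (foot at about (257,195)) and the left one still up; the levers are unchanged. Next I go behind the pine's right end.

Request:
{"api": "send_rows", "payload": {"rows": [[[-33.7, -3, 0, 0, 0.2, 0], [-33.7, -3, 0, 0, 0.2, 0], [-33.7, -3, 0, 0, 0.2, 0], [-33.7, -3, 0, 0, 0.2, 0], [-33.7, -3, 0, 0, 0.2, 0], [-33.7, -3, 0, 0, 0.2, 0], [-33.7, -3, 0, 0, 0.2, 0], [-33.7, -3, 0, 0, 0.2, 0], [-33.7, -3, 0, 0, 0.2, 0], [-33.7, -3, 0, 0, 0.2, 0]]], "grip": 195}}

```text
clock: 4.65
eef_pos: [449.9, -213.5, 273.3]
tool_rot: [-3.14, -0.202, 1.572]
force: [0.9, 0.7, -0.6]
width: 19.7
gripper_force: 0.0
```

Run:
```python
from h import *
im=snap('wrist','w3.png'); s=ctrl.read_state(); print(s['eef_pos'],s['tool_rot'],s['width'])
snap('side','d3.png')
a=cv2.imread('pics/w3.png');b=cv2.imread('pics/d3.png')[160:390,190:350]
b=cv2.resize(b,None,fx=1.5,fy=1.5);c=np.zeros((420,800,3),np.uint8);c[:,:560]=a;c[:345,560:800]=b;cv2.imwrite('pics/c3.png',c)
```

```text
[ 450.10965445 -212.80935818  273.58432675] [-3.14032308 -0.20220501  1.5734733 ] 20.435160825881105
```

View pics/c3.png

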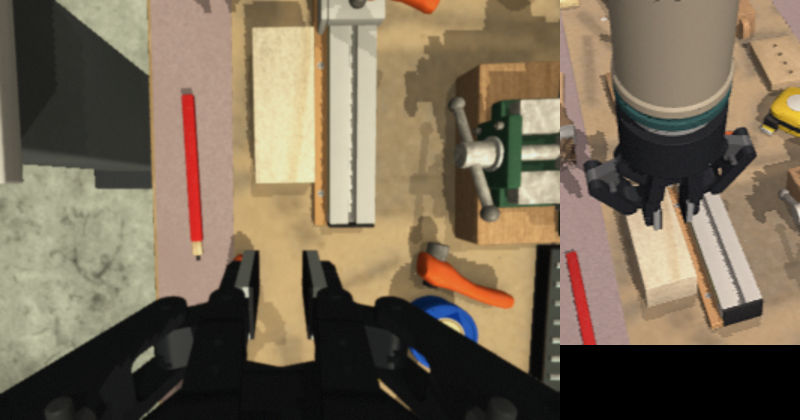

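The wrist view shows the pine's right end top edge at (254..313, 183), and a screwdriver handle near (240,257) beneath the left finger.

Run:
```python
from h import *
W=wr('w3.png')
for p,z in[((254,183),38),((313,183),38),((253,28),38),((313,28),38),((240,254),10),((200,258),8),((433,245),15),((375,225),30)]: print(p,onz(W,*p,z).round(1))
S=load('s2.png')
for p,z in[((111,189),10),((70,187),10)]: print(onz(S,*p,z).round(1))
T=np.array(W['extrinsics'])@np.linalg.inv(np.array(W['mount'])); print((T@[0,0,68,1]).round(1),(T@[11,0,68,1]).round(1))
```

```text
(254, 183) [ 425.3 -157.5   38. ]
(313, 183) [ 482.1 -157.4   38. ]
(253, 28) [425.  -14.1  38. ]
(313, 28) [480.7 -14.   38. ]
(240, 254) [ 407.8 -233.1   10. ]
(200, 258) [ 364.6 -237.9    8. ]
(433, 245) [ 610.7 -221.9   15. ]
(375, 225) [ 545.1 -199.    30. ]
[ 410.6 -235.    10. ]
[ 391.3 -337.6   10. ]
[ 449.7 -199.8  206.7    1. ] [ 449.7 -189.   208.9    1. ]
```

Request:
{"api": "send_rows", "payload": {"rows": [[[-0.8, 0.3, 4, 0, 0, 0], [-1.6, 0.3, 8, 0, 0, 0], [-2.4, 0.3, 12, 0, 0, 0], [-3, 0.3, 15, 0, 0, 0], [-3.4, 0.3, 17, 0, 0, 0], [-3.7, 0.3, 18.1, 0, 0, 0], [-3.7, 0.3, 18.1, 0, 0, 0], [-3.7, 0.3, 18.1, 0, 0, 0]]]}}

```text
clock: 5.55
eef_pos: [453.8, -214.9, 90.2]
tool_rot: [3.141, -0.2, 1.572]
force: [0.8, 0.2, 0.8]
width: 20.0
gripper_force: 0.0
```

Request:
{"api": "send_rows", "payload": {"rows": [[[2, 0, 0.4, 0, 0, 0], [2.9, 0, 0.6, 0, 0, 0], [3.4, 0, 0.7, 0, 0, 0], [4.4, 0, 0.9, 0, 0, 0], [5.4, 0, 1.1, 0, 0, 0], [6.4, 0, 1.3, 0, 0, 0], [7.4, 0, 1.5, 0, 0, 0], [8.4, 0, 1.7, 0, 0, 0], [9.3, 0, 1.9, 0, 0, 0], [9.8, 0, 2, 0, 0, 0]]]}}

```text
clock: 6.55
eef_pos: [453.0, -113.9, 89.2]
tool_rot: [-3.141, -0.201, 1.572]
force: [-0.6, -3.5, 3.2]
width: 20.1
gripper_force: 1.6
```

Run:
```python
from h import *
snap('scene','s4.png'); s=ctrl.read_state(); print(s['eef_pos'],s['tool_rot'],s['force'])
snap('side','d4.png')
a=cv2.imread('pics/s4.png')[130:230,110:330];b=cv2.imread('pics/d4.png')[160:390,190:350]
c=np.zeros((600,800,3),np.uint8);c[:227,:500]=cv2.resize(a,(500,227),interpolation=2);c[:431,500:800]=cv2.resize(b,(300,431),interpolation=2);cv2.imwrite('pics/c4.png',c)
```

```text
[ 452.92097117 -113.26938077   89.27201973] [-3.14092836 -0.20139517  1.57291721] [-0.6417703   0.10231599  0.28376514]
```

View pics/c4.png

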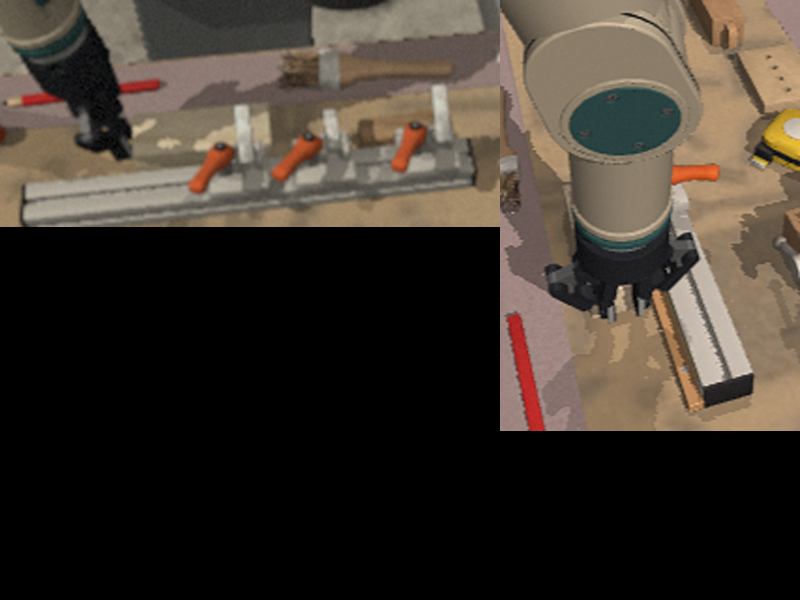

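Request:
{"api": "send_rows", "payload": {"rows": [[[0.5, 0, 0.1, 0, 0, 0], [1.2, 0, 0.25, 0, 0, 0], [1.9, 0, 0.4, 0, 0, 0], [2.6, 0, 0.53, 0, 0, 0], [3.2, 0, 0.65, 0, 0, 0], [3.7, 0, 0.75, 0, 0, 0], [4.1, 0, 0.83, 0, 0, 0], [4.4, 0, 0.89, 0, 0, 0], [4.6, 0, 0.93, 0, 0, 0], [4.7, 0, 0.95, 0, 0, 0]]]}}

```text
clock: 7.65
eef_pos: [453.1, -67.4, 89.3]
tool_rot: [-3.142, -0.2, 1.571]
force: [-0.4, -1.1, -0.1]
width: 20.1
gripper_force: 0.5
```

Run:
```python
from h import *
s=ctrl.read_state(); print(s['eef_pos'],s['force'])
im=snap('wrist','w5.png');im=snap('scene','s5.png')
a=cv2.imread('pics/w5.png')[:300,150:450];b=cv2.imread('pics/s5.png')[150:230,160:330]
c=np.zeros((400,800,3),np.uint8);c[:400,:400]=cv2.resize(a,(400,400));c[:188,400:]=cv2.resize(b,(400,188),interpolation=2);cv2.imwrite('pics/c5.png',c)
```

```text
[453.12652352 -67.39808473  89.32231815] [-0.38596668 -1.063525   -0.12487209]
```

View pics/c5.png

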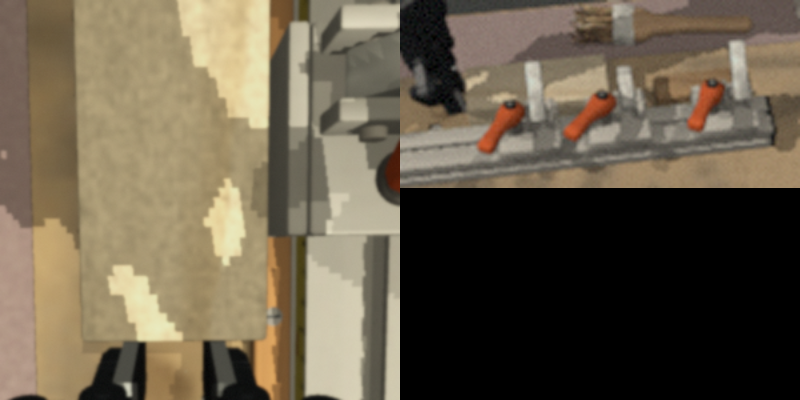

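The pine is square along the strip (right end edge at crop row 340) and its leading end is near the middle finger.

Run:
```python
from h import *
W=wr('w5.png')
for u in(83,265): print(onz(W,150+u*.75,340*.75,38).round(1))
print(onz(W,150+75*.75,2,38),onz(W,150+270*.75,2,38))
S=load('s5.png'); print('lead',onz(S,160+606/2.353,150+80/2.353,38))
```

```text
[426.2 -40.9  38. ]
[482.4 -40.9  38. ]
[425.48286347  58.52548979  38.        ] [482.13418573  58.59715819  38.        ]
lead [510.73742436 508.02930108  38.        ]
```

Request:
{"api": "send_rows", "payload": {"rows": [[[0.2, 0, 0.04, 0, 0, 0], [0.4, 0, 0.08, 0, 0, 0], [0.5, 0, 0.1, 0, 0, 0], [0.6, 0, 0.12, 0, 0, 0], [0.65, 0, 0.13, 0, 0, 0], [0.7, 0, 0.14, 0, 0, 0], [0.7, 0, 0.14, 0, 0, 0]]]}}

```text
clock: 8.45
eef_pos: [453.1, -60.3, 89.4]
tool_rot: [3.142, -0.2, 1.571]
force: [-0.8, -0.9, 0.4]
width: 20.2
gripper_force: 0.6
```

Request:
{"api": "send_rows", "payload": {"rows": [[[0.05, 0, 0.01, 0, 0, 0], [0.1, 0, 0.02, 0, 0, 0], [0.1, 0, 0.02, 0, 0, 0]]]}}

```text
clock: 8.75
eef_pos: [453.1, -59.3, 89.4]
tool_rot: [3.142, -0.2, 1.571]
force: [-1.1, -1.6, 1.3]
width: 19.9
gripper_force: 0.6
```

Request:
{"api": "send_rows", "payload": {"rows": [[[0.05, 0, 0.01, 0, 0, 0], [0.1, 0, 0.02, 0, 0, 0], [0.1, 0, 0.02, 0, 0, 0]]]}}

```text
clock: 9.05
eef_pos: [453.1, -58.2, 89.4]
tool_rot: [3.142, -0.2, 1.571]
force: [0.0, -0.7, -0.7]
width: 20.2
gripper_force: 0.6
```

Not yet in contact; I continue in small steps.

Request:
{"api": "send_rows", "payload": {"rows": [[[0.05, 0, 0.01, 0, 0, 0], [0.1, 0, 0.02, 0, 0, 0], [0.1, 0, 0.02, 0, 0, 0]]]}}

```text
clock: 9.35
eef_pos: [453.1, -57.2, 89.4]
tool_rot: [3.142, -0.2, 1.571]
force: [0.8, -0.2, -0.2]
width: 20.3
gripper_force: 0.6
```

Request:
{"api": "send_rows", "payload": {"rows": [[[0.05, 0, 0.01, 0, 0, 0], [0.1, 0, 0.02, 0, 0, 0], [0.1, 0, 0.02, 0, 0, 0]]]}}

```text
clock: 9.65
eef_pos: [453.1, -56.8, 89.3]
tool_rot: [3.142, -0.199, 1.57]
force: [-0.3, -4.0, 0.7]
width: 19.8
gripper_force: 1.9
```

Request:
{"api": "send_rows", "payload": {"rows": [[[0.05, 0, 0.01, 0, 0, 0], [0.1, 0, 0.02, 0, 0, 0], [0.1, 0, 0.02, 0, 0, 0]]]}}

```text
clock: 9.95
eef_pos: [453.1, -56.6, 89.3]
tool_rot: [3.142, -0.198, 1.569]
force: [-1.1, -7.5, 1.4]
width: 20.2
gripper_force: 3.3
```

It is seated (7.5 N, the motion has stopped). I back off.

Request:
{"api": "send_rows", "payload": {"rows": [[[-0.2, 0, -0.04, 0, 0, 0], [-0.5, 0, -0.1, 0, 0, 0], [-1.5, 0, -0.3, 0, 0, 0], [-4, 0, -0.8, 0, 0, 0], [-7, 0, -1.4, 0, 0, 0], [-9, 0, -6, 0, 0, 0], [-9, 0, -6, 0, 0, 0], [-9, 0, -6, 0, 0, 0]]]}}

```text
clock: 10.75
eef_pos: [453.4, -156.5, 130.8]
tool_rot: [3.14, -0.2, 1.569]
force: [-0.1, 0.8, -0.1]
width: 19.9
gripper_force: 0.0
```

Run:
```python
from h import *
im=snap('wrist','w6.png');im=snap('scene','s6.png')
a=cv2.imread('pics/w6.png')[:300,150:450];b=cv2.imread('pics/s6.png')[150:230,160:330]
c=np.zeros((400,800,3),np.uint8);c[:400,:400]=cv2.resize(a,(400,400));c[:188,400:]=cv2.resize(b,(400,188),interpolation=2);cv2.imwrite('pics/c6.png',c)
```

```text
(no output)
```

View pics/c6.png

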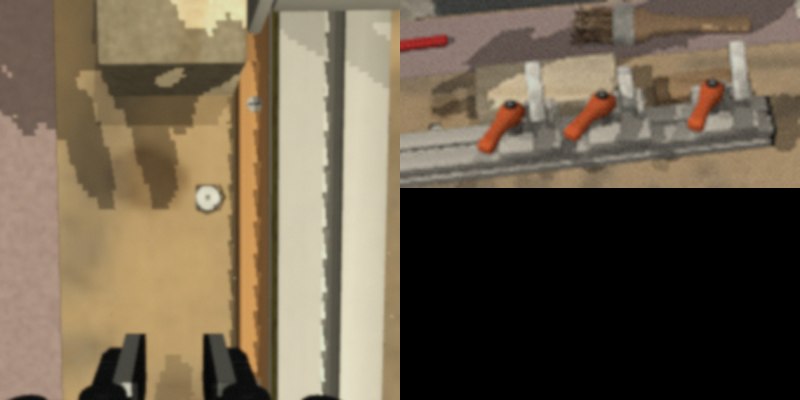

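The pine lies square along the strip with its end against the middle finger, both outer stops are up, and the robot is clear.

```bash
python3 -c "
from cell import ctrl
print(ctrl.finish_job())"
```

```text
the job is handed in; nothing more can be done
None
```

The job is handed in: the middle stop is down, the outer stops are still up, and the pine offcut was pushed square along the strip until it met the middle stop at about 7.5 N. The hand-in returned no verdict.

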